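# Lids back on the dry-goods canisters

### The arm

A 6-joint arm with a two-finger parallel gripper is mounted at the origin on the work surface. World frame = base frame: x ahead of the robot, y to its left, z up, the work surface at z = 0. Lengths are in m, angles in rad, forces in N, time in s.
With the tool pointing down it reaches from about 0.35 to 0.975 m from the base axis. Payload 4.9 kg.
Tool frame: the origin (TCP) lies on the mounting face of the last link; the fingertips stand 173 mm ahead of it and the grasp point (between the pads) lies 155 mm ahead of it (tcp_to_grasp is the distance from the TCP to the grasp point, in m); z points along the fingers, y is the line along which they close (so a half turn about z gives the same grasp; the last joint's range is limited). The gripper opens to 85 mm and grips with 20 to 120 N. Pads are 22 mm wide; open, the fingers measure 114 mm over their backs; the gripper's body (76 mm by 85 mm) begins 54 mm behind the grasp point. The pads swing forward as they close: fully open they stand 13 mm farther back than shut.
Start: joints at [0.985, 0.053, 1.613, -0, 1.476, -0.119], TCP at [0.281, 0.558, 0.405] pointing down, gripper open.
Joint ranges: [-3.01, 3.01], [-1.01, 2.22], [0.06, 2.58], [-1.02, 4.17], [0.09, 2.62], [-3.14, 3.14]. Speed limits (rad/s): [2.57, 2.57, 3.14, 3.14, 3.14, 3.14].

### API

Orientations are given as a rotation vector (axis times angle).
In Python, from station import get_obs, get_image, calibration, finish_job, tcp_to_grasp gives the robot as it stands. The module is installed in compiled form; this text tells all that it offers.
- The arm moves only by the tool arm_command, never from a script. Its argument "plan" is a list that holds one entry, the list of rows, each a list of 6 numbers: the shift along the tool's x, y, z in cm, then the turn, a rotation vector about the tool's x, y, z in rad. A call has 1 to 12 rows; each row is the pose to reach, as a shift and turn from the pose commanded when the call began, along the tool's axes at that moment; what a row does not reach only later rows make up. A row lasts 1/12 s, in which the tool goes at most 41.7 mm and 7.16 degrees, less where a joint would pass 70% of its speed; a pose out of reach is approached as far as the arm can. A call with a gripper value outside its range is refused whole. "gripper" is the closure, from -1 (fully open) to 1 (shut), set as the call begins (left out, the last holds). The fingers move at their own pace and stop on an object; "force" is the grip in N (left out, the last holds). Time passes only in rows, so rows that repeat a pose let the fingers close. It gives the time, the measured TCP pose, the force, the opening and the grip force at its end, in the units of the state.
- get_obs(): the state, without advancing time (a new reading comes with each control period).
- get_image(name): name is "scene" or "top"; returns (picture, depth): 480x640x3 uint8, blue, green, red; 480x640 float32, m along the optical axis (not along the pixel's ray), 0 where there is no reading.
- calibration(name): a dict with "fx", "fy", "cx", "cy" (pixels), "pose" (4x4, takes a point from camera to world coordinates). Camera axes: x right, y up, looking along -z (the intrinsics and any distortion apply to the point x, -y, -z); pixel columns grow to the right and rows downward; lengths in m; the calibration is good to about 2 mm. A picture is of the moment at which its call begins. calibration takes no time and is no camera call.
- finish_job(): hands the job in; it is judged then, once.
The state is a dict: "t": time; "q": joint angles; "dq": joint speeds; "effort": joint torques, N m; "tool_pos": TCP position; "tool_rot": TCP orientation; "contact_force": force on the tool from outside, world axes, zero at the start; "wrist_torque": the same for the moment, N m; "opening": finger opening in m; "grip_force": force on a finger pad.
Only numpy, scipy, OpenCV 4.12 (cv2) and the standard library are available. Lean on these libraries where they do the work, as an engineer would, in place of code of your own. Each camera call takes 0.05 s, during which the arm holds its last target. There are 200 camera calls.

### The job

The three bamboo lids have dried on the sloping rack: put each one on the canister it matches, so that it sits flat and fully down on the rim. Leave the canisters standing where they are, and do not shift the flask, mug or can opener.

Things in the scene. Friction and masses are not known exactly. Their poses are not given: they have to be found in the camera images.
- round_canister: Open, empty, loose white ceramic canister, round, 100 mm outside diameter, 120 mm tall, walls 5 mm thick, vertical. Origin: centre of its underside; z up. It stands on the cart.
- round_mouth (a point): Centre of the mouth of the round canister, level with its rim, 120 mm above the cart.
- square_canister: Open, empty, loose white ceramic canister, square, 100 x 100 mm outside, 90 mm tall, walls 5 mm thick, vertical. Origin: centre of its underside; z up. It stands on the cart.
- square_mouth (a point): Centre of the mouth of the square canister, level with its rim, 90 mm above the cart.
- oblong_canister: Open, empty, loose white ceramic canister, oblong, 100 mm (its x) x 70 mm (its y) outside, 60 mm tall, walls 5 mm thick, vertical. Origin: centre of its underside; z up. It stands on the cart.
- oblong_mouth (a point): Centre of the mouth of the oblong canister, level with its rim, 60 mm above the cart.
- round_lid: Bamboo lid, 120 g. Origin: centre of its underside; z out through the grip. z 0-8 mm: round plug of 83 mm diameter (3.5 mm play each side in the round mouth); z 8-16 mm: round plate of 104 mm diameter, rests on the rim; z 16-46 mm: centred grip bar, 60 mm long (lid x), 16 mm thick (lid y). Seated, the origin is 8 mm below the mouth. Starts flat on the rack slope, lid x down the slope.
- square_lid: Bamboo lid, 120 g. Origin: centre of its underside; z out through the grip. z 0-8 mm: square plug, 83 x 83 mm (3.5 mm play each side in the square mouth); z 8-16 mm: square plate, 104 x 104 mm, rests on the rim; z 16-46 mm: centred grip bar, 60 mm long (lid x), 16 mm thick (lid y). Seated, the origin is 8 mm below the mouth. Starts flat on the rack slope, lid x down the slope.
- oblong_lid: Bamboo lid, 120 g. Origin: centre of its underside; z out through the grip. z 0-8 mm: oblong plug 83 (x) x 53 mm (3.5 mm play each side in the oblong mouth); z 8-16 mm: oblong plate 104 (x) x 74 mm, rests on the rim; z 16-46 mm: centred grip bar, 60 mm long (lid x), 16 mm thick (lid y). Seated, the origin is 8 mm below the mouth. Starts flat on the rack slope, lid x down the slope.
- rack: Fixed grey drying rack. Flat face 126 x 360 mm, sloping 30 degrees, low edge away from the robot, with a 28 mm ledge along it. Origin: centre of the face, 62 mm above the cart; x level, towards the low edge; y along the rack; z up. Lids lie side by side at about y = -115, 0 and 115 mm, in any order.
- flask: Bystander: standing steel flask, 60 mm diameter, 180 mm tall. Origin: centre of its underside.
- mug: Bystander: white ceramic mug, 82 mm diameter, 92 mm tall, handle on its y side. Origin: centre of its underside.
- opener: Bystander: steel can opener, about 145 mm long along its x axis, 60 mm wide, 29 mm high, lying flat. Origin: under its middle.
- compost_bin: Fixed tilt-out compost bin of black plastic at the right side of the cart, 180 x 160 x 238 mm tall; its front panel leans about 50 mm further out. Origin: centre of its underside.
Mind the look-alikes: they are no part of the job. What is shaped like the oblong_lid but pink or turquoise is not meant.

How it is judged:
At the end, for the whole second after the job is handed in: Each lid lies on the canister of its own shape: centred within 8 mm, the centre of its underside 8 mm below the mouth within 3 mm, parallel to the canister within 0.05 rad; each canister stands upright (within 0.05 rad) on the cart within 40 mm of where it started; canisters at rest (horizontal distance between round_lid and round_mouth below 0.008 m and z of round_lid in the frame of round_mouth between -0.011 and -0.005 m and angle between the z axis of round_lid and the z axis of round_canister, either way round below 0.05 rad and angle between each of round_canister, square_canister, oblong_canister's own z axis and vertical below 0.05 rad and height (world z) of each of round_canister, square_canister, oblong_canister below 0.01 m and distance of each of round_canister, square_canister, oblong_canister from where it was at the start of the episode below 0.04 m and linear speed of each of round_canister, square_canister, oblong_canister below 0.02 m/s and horizontal distance between square_lid and square_mouth below 0.008 m and z of square_lid in the frame of square_mouth between -0.011 and -0.005 m and angle between the z axis of square_lid and the z axis of square_canister, either way round below 0.05 rad and horizontal distance between oblong_lid and oblong_mouth below 0.008 m and z of oblong_lid in the frame of oblong_mouth between -0.011 and -0.005 m and angle between the z axis of oblong_lid and the z axis of oblong_canister, either way round below 0.05 rad); the robot touches nothing.
It fails at once if the flask, mug or can opener is shifted by more than 30 mm (distance of any of flask, mug, opener from where it was at the start of the episode above 0.03 m).
It fails at once if the flask or mug is tipped over (angle between any of flask, mug's own z axis and vertical above 0.5 rad).
It fails at once if a canister is shifted by more than 40 mm (distance of any of round_canister, square_canister, oblong_canister from where it was at the start of the episode above 0.04 m).
It also fails if it takes over 72 s, if anything falls off the work surface, if the arm or the gripper's body presses on something with over 40 N, if the wrist force passes 120 N, or if a joint passes its speed limit or range.

## Working session

There is one attempt and no reset: what is moved stays moved. The work goes in short steps, Python scripts to look and compute and a tool call to move; the robot and the scene stay as the last step left them, time stands still between calls to the robot, and variables do not carry over. Pictures are saved under pics/ and viewed, at most 10 in all, crops included, and the job is handed in when it is done.

Besides the shell and the picture viewer there is one more tool, called after ">>>" as a command line: name --argument value ..., lists and objects as JSON in quotes. arm_command: Moves the arm, as the interface text tells. Its arguments: {"type":"object","properties":{"plan":{"type":"array"},"gripper":{"type":"number"},"force":{"type":"number"}},"required":["plan"]}

```bash
mkdir -p pics
cat > h.py <<'E'
import numpy as np, cv2
from station import *
from scipy.spatial.transform import Rotation as R
def cloud(name):
    im,d=get_image(name); c=calibration(name)
    v,u=np.mgrid[0:480,0:640]
    x=(u-c['cx'])/c['fx']*d; y=(v-c['cy'])/c['fy']*d
    P=np.stack([x,-y,-d,np.ones_like(d)],-1)@np.array(c['pose']).T
    P=P[...,:3]; P[d==0]=np.nan
    return im,d,P
E
python3 - <<'E'
from h import *
for n in ['scene','top']:
    im,d,P=cloud(n); cv2.imwrite(f'pics/{n}0.png',im); np.savez(f'{n}0.npz',im=im,d=d,P=P)
    c=calibration(n); print({k:c[k] if k!='pose' else np.round(c[k],3).tolist() for k in c}, (d==0).mean())
print(get_obs(), tcp_to_grasp)
E
```

```text
{'fx': 594.7634381564229, 'fy': 594.7634381564229, 'cx': 327.57822054944484, 'cy': 235.39096936024563, 'pose': [[-0.617, -0.607, 0.5, 1.417], [0.787, -0.481, 0.387, 0.691], [0.005, 0.632, 0.775, 1.493], [0.0, 0.0, 0.0, 1.0]]} 0.00443359375
{'fx': 609.631852765021, 'fy': 609.631852765021, 'cx': 329.01316200793366, 'cy': 230.93268041414544, 'pose': [[0.016, 0.989, -0.145, 0.256], [-1.0, 0.016, -0.001, -0.024], [0.002, 0.145, 0.989, 1.809], [0.0, 0.0, 0.0, 1.0]]} 0.003916015625
{'t': 0.1, 'q': array([ 9.85004079e-01,  5.33240605e-02,  1.61418239e+00, -1.16300225e-05,
        1.47602908e+00, -1.18974963e-01]), 'dq': array([ 0.00163798, -0.00010353, -0.0021251 ,  0.00049119, -0.00097128,
        0.0001364 ]), 'effort': array([ 3.31072542e-04, -3.94902992e+01, -3.71363211e+01, -7.95831147e-05,
        3.79213627e-03,  2.91288325e-05]), 'tool_pos': array([0.28112742, 0.55792642, 0.4035497 ]), 'tool_rot': array([-7.26480318e-01, -3.05576144e+00,  2.87000411e-03]), 'contact_force': array([-0.45210925,  0.81253158, -0.59679025]), 'wrist_torque': array([-0.00666276, -0.02108076,  0.0428917 ]), 'grip_force': 0.0, 'opening': 0.0854763686350499} 0.1547
```

View pics/scene0.png

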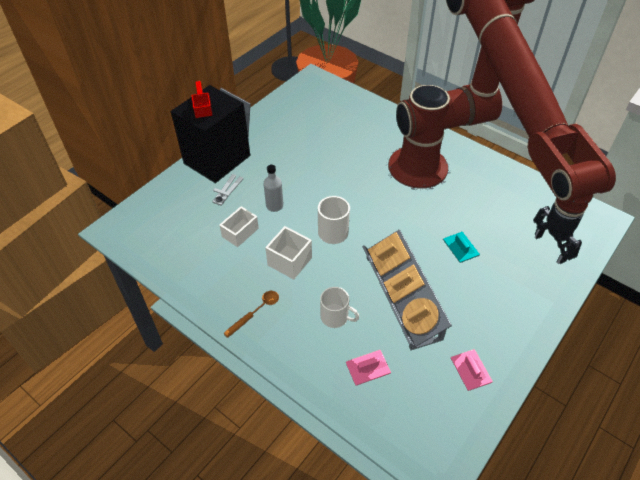

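View pics/top0.png

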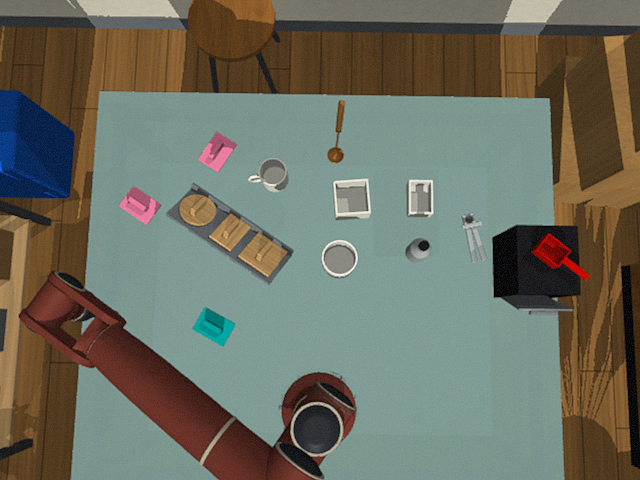

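The pictures show the lids on the rack: round, oblong and square at about (198,209), (231,232) and (264,254) in top. The round, square and oblong canisters are at (340,258), (352,198) and (421,197), the mug at (272,174), the flask at (419,248).

```bash
cat > m.py <<'E'
from h import *
from scipy.spatial.transform import Rotation as R
T=np.load('top0.npz');S=np.load('scene0.npz')
def pts(N,box,zr):
    u0,v0,u1,v1=box; P=N['P'][v0:v1,u0:u1]; im=N['im'][v0:v1,u0:u1].astype(int)
    m=(P[...,2]>zr[0])&(P[...,2]<zr[1]); return P[m],im[m]
def rect(p):
    r=cv2.minAreaRect((p[:,:2]*1000).astype(np.float32)); return np.round(r[0],1),np.round(r[1],1),round(r[2],1)
for nm,bt,bs,h in [('round',(315,235,362,282),(312,192,355,246),.12),('square',(328,175,376,223),(262,224,316,280),.09),('oblong',(402,175,438,220),(215,202,262,248),.06)]:
    for N,b in((T,bt),(S,bs)):
        p,_=pts(N,b,(h-.006,h+.008)); print(nm,len(p),np.round(np.median(p[:,2]),4),rect(p))
for nm,b in [('mug',(245,155,292,195)),('flask',(400,235,435,265)),('opener',(455,210,490,265))]:
    p,_=pts(T,b,(.012,.3)); print(nm,rect(p),p[:,2].max())
def bam(N,b):
    u0,v0,u1,v1=b; P=N['P'][v0:v1,u0:u1].reshape(-1,3); im=N['im'][v0:v1,u0:u1]
    hs=cv2.cvtColor(im,cv2.COLOR_BGR2HSV).reshape(-1,3)
    m=(hs[:,0]>8)&(hs[:,0]<28)&(hs[:,1]>90)&(P[:,2]>.02); return P[m]
# plates plane
A=[bam(T,(165,180,300,285)),bam(S,(360,225,455,350))]
for p in A:
    q=p.copy()
    for k in range(8):
        c=q.mean(0); n=np.linalg.svd(q-c,full_matrices=False)[2][2]; n*=np.sign(n[2]); d=(p-c)@n
        q=p[np.abs(d)<(.012 if k<3 else .004)]
    print('plane c',c,'n',np.round(n,4),'tilt',np.degrees(np.arccos(n[2])),'yaw',np.degrees(np.arctan2(n[1],n[0])),len(q),np.percentile((p-c)@n,[1,50,90,99]))
    yaw=np.arctan2(n[1],n[0]); ey=np.array([-np.sin(yaw),np.cos(yaw),0]); ex=np.cross(ey,n)
    s=(q-c)@ey; x=(q-c)@ex; 
    dd=(p-c)@n; bar=p[(dd>.024)&(dd<.036)]; sb=(bar-c)@ey
    lab=np.argsort(s); g=np.sort(s); print('gaps',[ (round(g[i],3),round(g[i+1],3)) for i in range(len(g)-1) if g[i+1]-g[i]>.004])
    for lo,hi in ((-.2,-.057),(-.057,.057),(.057,.2)):
        k=(sb>lo)&(sb<hi)
        if k.sum()<5: print('none');continue
        uv=np.c_[(bar[k]-c)@ex,sb[k]]*1000
        r=cv2.minAreaRect(uv.astype(np.float32)); ctr=c+ex*r[0][0]/1000+ey*r[0][1]/1000+n*np.median(dd[(dd>.024)&(dd<.036)])
        k2=(s>lo)&(s<hi); r2=cv2.minAreaRect((np.c_[x,s][k2]*1000).astype(np.float32)); c2=c+ex*r2[0][0]/1000+ey*r2[0][1]/1000
        print('bar',k.sum(),np.round(r[0],1),np.round(r[1],1),round(r[2],1),'top',np.round(ctr,4),'plate',np.round(r2[1],1),round(r2[2],1),np.round(c2,4))
E
python3 m.py
```

```text
round 183 0.1218 (array([431.5, -53.5]), array([96.9, 97.6]), 47.3)
round 157 0.1181 (array([430.4, -50.7]), array([106.4,  96.6]), 38.7)
square 240 0.0903 (array([610.8, -87.5]), array([102.9, 100.4]), 5.0)
square 241 0.0882 (array([610.5, -84.3]), array([108.7, 104.6]), 4.5)
oblong 205 0.0606 (array([ 619.5, -290.3]), array([100.3,  71.4]), 0.4)
oblong 176 0.0584 (array([ 620.4, -287. ]), array([ 76.2, 103.9]), 89.8)
mug (array([691.7, 164.6]), array([144.3,  96.5]), 77.2) 0.1023189628416088
flask (array([ 469.4, -290.3]), array([ 70.4, 102.4]), 10.2) 0.18990108553644824
opener (array([ 512. , -448.6]), array([ 93.6, 142.1]), 85.1) 0.041392672275138986
plane c [0.49445747 0.24950032 0.08051299] n [ 0.4177 -0.2719  0.8669] tilt 29.89401293615301 yaw -33.058004093763515 1725 [-0.01711934  0.00057947  0.02465865  0.03472398]
gaps [(np.float64(-0.048), np.float64(-0.023)), (np.float64(0.053), np.float64(0.078))]
bar 95 [  5.4 -99.6] [17.1 62.5] 88.9 top [0.4562 0.1556 0.1031] plate [104.9  94.5] 0.3 [0.44   0.1605 0.0788]
bar 90 [ 4.2 14.6] [61.7 16.5] 1.0 top [0.5176 0.2518 0.1037] plate [109.4 103.8] 89.9 [0.4962 0.2458 0.0785]
bar 95 [  5.3 129.1] [64.9 17. ] 1.0 top [0.5809 0.3472 0.1032] plate [102.8 100.1] 37.9 [0.5683 0.3565 0.0785]
plane c [0.5079803  0.26644652 0.07517093] n [ 0.4172 -0.2718  0.8672] tilt 29.865848654367777 yaw -33.083896914469655 1648 [-0.01047981  0.00100892  0.02644518  0.03448537]
gaps [(np.float64(-0.065), np.float64(-0.043)), (np.float64(0.035), np.float64(0.058))]
bar 100 [   0.2 -117.6] [22.  58.6] 87.7 top [0.4562 0.1598 0.1007] plate [106.5 104.8] 89.8 [0.4441 0.1665 0.0746]
bar 106 [ 1.1 -3.4] [60.1 20.6] 3.4 top [0.5192 0.255  0.1002] plate [ 76.4 104.5] 88.6 [0.5065 0.2626 0.0747]
bar 113 [  0.2 111.5] [60.  17.6] 0.5 top [0.5813 0.3518 0.1006] plate [100.4 103.3] 15.4 [0.5699 0.3589 0.0743]
```

```bash
cat >> h.py <<'E'
n=np.array([.4175,-.2718,.867]); n/=np.linalg.norm(n)
eyr=np.array([.5455,.838,0]); eyr/=np.linalg.norm(eyr)
def rot(z,y):
    return np.c_[np.cross(y,z),y,z]
BAR=dict(square=np.array([.4562,.158,.102]),oblong=np.array([.5184,.2534,.102]),round=np.array([.5811,.3495,.102]))
CAN=dict(square=np.array([.6106,-.086,.09]),oblong=np.array([.620,-.2885,.06]),round=np.array([.431,-.052,.12]))
def rack(k,up,dep=.008):
    return BAR[k]+n*(up-dep), rot(-n,eyr)
def place(yaw): # tool x along yaw
    a=np.radians(yaw); return rot(np.array([0,0,-1.]),np.array([np.sin(a),-np.cos(a),0]))
def move(g,M,sym=180,o=None):
    o=o or get_obs(); R0=R.from_rotvec(o['tool_rot']).as_matrix()
    best=None
    for k in range(round(360/sym)):
        Mk=M@R.from_rotvec([0,0,np.radians(k*sym)]).as_matrix()
        w=R.from_matrix(R0.T@Mk).as_rotvec()
        if best is None or np.linalg.norm(w)<np.linalg.norm(best[0]): best=(w,Mk)
    w,Mk=best; p=np.array(g)-tcp_to_grasp*Mk[:,2]
    s=R0.T@(p-o['tool_pos'])*100
    print('shift cm',np.round(s,2),'rot',np.round(w,3),'rows>=',round(max(np.linalg.norm(s)/4.17,np.degrees(np.linalg.norm(w))/7.16),1))
    return dict(tool_pos=p,tool_rot=R.from_matrix(Mk).as_rotvec())
E
python3 -c "
from h import *
o=move(*rack('round',.10)); print(o); move(*rack('round',0),o=o)
print(R.from_rotvec(get_obs()['tool_rot']).as_matrix().round(3))"
```

```text
shift cm [-48.39  -6.45   8.77] rot [-0.031  0.521  0.107] rows>= 11.9
{'tool_pos': array([0.68410392, 0.2824426 , 0.31590275]), 'tool_rot': array([-0.74961718, -2.52560822, -0.20004292])}
shift cm [ 0.  0. 10.] rot [0. 0. 0.] rows>= 2.4
[[-0.893  0.45  -0.001]
 [ 0.45   0.893 -0.002]
 [ 0.    -0.002 -1.   ]]
```

>>> arm_command --plan '[[[-4, -0.5, 0.7, 0, 0.04, 0.01], [-8, -1, 1.5, 0, 0.09, 0.02], [-12, -1.6, 2.2, -0.01, 0.13, 0.03], [-16, -2.1, 2.9, -0.01, 0.17, 0.04], [-20, -2.7, 3.6, -0.01, 0.22, 0.045], [-24, -3.2, 4.4, -0.015, 0.26, 0.05], [-28, -3.7, 5.1, -0.02, 0.3, 0.06], [-32, -4.3, 5.8, -0.02, 0.345, 0.07], [-36, -4.8, 6.5, -0.02, 0.39, 0.08], [-40, -5.3, 7.3, -0.03, 0.43, 0.09], [-44, -5.9, 8, -0.03, 0.47, 0.1], [-48.4, -6.45, 8.8, -0.03, 0.52, 0.107]]]' --gripper -1 --force 50

```text
t: 1.1
tool_pos: [0.6829, 0.2831, 0.3163]
tool_rot: [-0.749, -2.524, -0.202]
contact_force: [1.0, 1.9, 0.2]
opening: 0.0856
grip_force: 0.0
```

```bash
python3 -c "
from h import *
move(*rack('round',.10));o=move(*rack('round',0));print(get_obs()['q'].round(2),get_obs()['tool_pos'])"
```

```text
shift cm [-0.14  0.01 -0.03] rot [ 0.001 -0.002  0.   ] rows>= 0.0
shift cm [-0.16  0.01  9.97] rot [ 0.001 -0.002  0.   ] rows>= 2.4
[ 0.24  0.45  1.31  0.38  1.74 -0.76] [0.68286841 0.28306994 0.31634364]
```

>>> arm_command --plan '[[[0, 0, 3, 0, 0, 0], [0, 0, 6, 0, 0, 0], [0, 0, 8, 0, 0, 0], [0, 0, 9, 0, 0, 0], [0, 0, 9.6, 0, 0, 0], [0, 0, 10, 0, 0, 0], [0, 0, 10, 0, 0, 0], [0, 0, 10, 0, 0, 0]]]'

```text
t: 1.77
tool_pos: [0.6407, 0.3119, 0.2321]
tool_rot: [-0.749, -2.529, -0.203]
contact_force: [0.1, 1.1, 1.1]
opening: 0.0853
grip_force: 0.0
```

>>> arm_command --plan '[[[0, 0, 0, 0, 0, 0], [0, 0, 0, 0, 0, 0], [0, 0, 0, 0, 0, 0], [0, 0, 0, 0, 0, 0], [0, 0, 0, 0, 0, 0], [0, 0, 0, 0, 0, 0], [0, 0, 0, 0, 0, 0], [0, 0, 0, 0, 0, 0], [0, 0, 0, 0, 0, 0], [0, 0, 0, 0, 0, 0]]]' --gripper 1 --force 60

```text
t: 2.6
tool_pos: [0.6403, 0.3117, 0.2309]
tool_rot: [-0.749, -2.528, -0.202]
contact_force: [2.5, -0.7, 1.1]
opening: 0.0148
grip_force: 62.0
```

>>> arm_command --plan '[[[0, 0, -1.5, 0, 0, 0], [0, 0, -4, 0, 0, 0], [0, 0, -7, 0, 0, 0], [0, 0, -10, 0, 0, 0], [0, 0, -12, 0, 0, 0], [0, 0, -12, 0, 0, 0]]]'

```text
t: 3.1
tool_pos: [0.6924, 0.2779, 0.3413]
tool_rot: [-0.751, -2.534, -0.209]
contact_force: [0.4, 0.5, 1.0]
opening: 0.0151
grip_force: 61.7
```

```bash
python3 -c "
from h import *
o=get_obs()
print(o['opening'],o['grip_force'],o['q'].round(2))
M0=R.from_rotvec(o['tool_rot']).as_matrix(); x=M0[:,0]; yaw=np.degrees(np.arctan2(x[1],x[0])); print(yaw)
for y in (0,-20,-40):
  print(y);move(CAN['round']+[0,0,.03+.06],place(y))"
```

```text
0.015108235622929598 61.70446157455444 [ 0.23  0.45  1.28  0.38  1.77 -0.76]
147.12719906934754
0
shift cm [  4.67 -41.9   -0.45] rot [ 0.157 -0.497 -0.563] rows>= 10.1
-20
shift cm [  4.67 -41.9   -0.45] rot [ 0.067 -0.511 -0.222] rows>= 10.1
-40
shift cm [  4.67 -41.9   -0.45] rot [-0.023 -0.514  0.119] rows>= 10.1
```

>>> arm_command --plan '[[[0.3, -3, 0, 0, -0.03, 0], [0.8, -7, 0, 0, -0.08, 0], [1.2, -11, -0.1, 0, -0.13, 0], [1.7, -15, -0.1, 0, -0.18, 0], [2.1, -19, -0.2, 0, -0.23, 0], [2.6, -23, -0.2, 0, -0.28, 0], [3, -27, -0.3, 0, -0.33, 0], [3.4, -31, -0.3, 0, -0.38, 0], [3.9, -35, -0.4, 0, -0.43, 0], [4.3, -39, -0.4, 0, -0.48, 0], [4.67, -41.9, -0.45, 0.008, -0.514, 0], [4.67, -41.9, -0.45, 0.008, -0.514, 0]]]'

```text
t: 4.1
tool_pos: [0.4265, -0.0532, 0.36]
tool_rot: [-0.893, -3.003, 0.01]
contact_force: [-0.2, 0.3, -1.0]
opening: 0.0148
grip_force: 61.6
```

```bash
cat >> h.py <<'E'
def held(tag, r=.09):
    o=get_obs(); M=R.from_rotvec(o['tool_rot']).as_matrix(); g=o['tool_pos']+tcp_to_grasp*M[:,2]
    print('grasp',g.round(4),'down',M[:,2].round(3))
    for nme in ('top','scene'):
        im,d,P=cloud(nme); cv2.imwrite(f'pics/{tag}_{nme}.png',im)
        hs=cv2.cvtColor(im,cv2.COLOR_BGR2HSV)
        m=(hs[...,0]>8)&(hs[...,0]<28)&(hs[...,1]>90)&(np.linalg.norm(P-g,axis=-1)<r)&(P[...,2]>g[2]-.05)
        p=P[m]; pl=p[p[:,2]<g[2]-.012]
        zt=np.median(pl[:,2]); q=pl[np.abs(pl[:,2]-zt)<.006]
        c=q.mean(0); nn=np.linalg.svd(q-c,full_matrices=False)[2][2]; nn*=np.sign(nn[2])
        rr=cv2.minAreaRect((q[:,:2]*1000).astype(np.float32)); cc=cv2.minEnclosingCircle((q[:,:2]*1000).astype(np.float32))
        print(nme,len(p),len(q),'z',zt.round(4),'n',nn.round(3),'rect',np.round(rr[0],1),np.round(rr[1],1),round(rr[2],1),'circ',np.round(cc[0],1),round(cc[1],1))
E
python3 -c "
from h import *
move(CAN['round']+[0,0,.09],place(-33));held('r1')"
```

```text
shift cm [-0.3   0.35 -0.48] rot [-0.009 -0.007 -0.003] rows>= 0.2
grasp [ 0.4249 -0.0538  0.2053] down [-0.01  -0.003 -1.   ]
top 310 269 z 0.1839 n [-0.012  0.011  1.   ] rect [408.7 -59.6] [ 61.2 100. ] 8.9 circ [428.2 -56.8] 50.8
scene 549 414 z 0.1814 n [-0.003 -0.003  1.   ] rect [434.9 -51.9] [ 96.5 100.6] 19.9 circ [429.2 -53.2] 54.7
```

```bash
cat >> h.py <<'E'
def fitc(p,r):
    from scipy.optimize import least_squares
    h=cv2.convexHull((p[:,:2]).astype(np.float32))[:,0]
    # hull resampled by angle bins: outermost point per bin
    c=h.mean(0)
    for _ in range(3):
        v=p[:,:2]-c; a=(np.degrees(np.arctan2(v[:,1],v[:,0]))//15).astype(int); l=np.hypot(*v.T)
        e=np.array([p[a==k][np.argsort(l[a==k])[-2:]].mean(0)[:2] for k in np.unique(a) if (a==k).sum()>2])
        s=least_squares(lambda x:np.hypot(*(e-x[:2]).T)-x[2],[*c,r],loss='soft_l1',f_scale=.002); c=s.x[:2]
    return (s.x*1000).round(1),len(e)
E
python3 - <<'E'
from h import *
T=np.load('top0.npz');S=np.load('scene0.npz')
for N,b in((T,(315,235,362,282)),(S,(312,192,355,246))):
    P=N['P'][b[1]:b[3],b[0]:b[2]].reshape(-1,3); p=P[(P[:,2]>.110)&(P[:,2]<.13)]
    zt=np.median(p[:,2]); q=p[np.abs(p[:,2]-zt)<.006]; print('can',zt,fitc(q,.05))
o=get_obs();M=R.from_rotvec(o['tool_rot']).as_matrix(); g=o['tool_pos']+tcp_to_grasp*M[:,2]
for nm in('top','scene'):
    im,d,P=cloud(nm); hs=cv2.cvtColor(im,cv2.COLOR_BGR2HSV)
    m=(hs[...,0]>8)&(hs[...,0]<28)&(hs[...,1]>90)&(np.linalg.norm(P-g,axis=-1)<.08)&(np.abs(P[...,2]-g[2]+.022)<.006)
    print('lid',fitc(P[m],.052))
    ys,xs=np.where(m); u,v=int(xs.mean()),int(ys.mean()); cr=im[v-50:v+50,u-60:u+60]; cv2.imwrite(f'pics/c_{nm}.png',cv2.resize(cr,None,fx=3,fy=3))
a=cv2.imread('pics/c_top.png');b=cv2.imread('pics/c_scene.png');cv2.imwrite('pics/c1.png',np.hstack([a,b]))
E
```

```text
can 0.12134060913876121 (array([431.6, -53.7,  49. ]), 24)
can 0.11621603686308646 (array([431.6, -51.1,  50.6]), 23)
lid (array([429. , -53.5,  48.7]), 11)
lid (array([432.6, -50.6,  50.6]), 20)
```

View pics/c1.png

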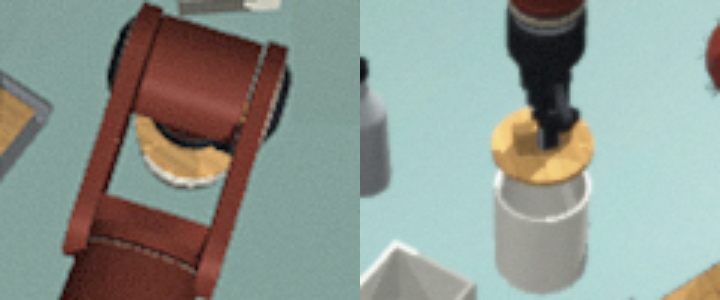

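>>> arm_command --plan '[[[0, 0.1, 1.5, 0, 0, 0], [-0.07, 0.16, 3, -0.01, -0.01, 0], [-0.07, 0.16, 4, -0.01, -0.01, 0], [-0.07, 0.16, 4.3, -0.01, -0.01, 0], [-0.07, 0.16, 4.3, -0.01, -0.01, 0], [-0.07, 0.16, 4.3, -0.01, -0.01, 0]]]'

```text
t: 4.8
tool_pos: [0.4309, -0.0501, 0.3183]
tool_rot: [0.888, 3.01, 0.004]
contact_force: [-0.3, -0.5, -0.4]
opening: 0.015
grip_force: 61.6
```

```bash
cat >> h.py <<'E'
def lidcirc(tag=None):
    o=get_obs();M=R.from_rotvec(o['tool_rot']).as_matrix(); g=o['tool_pos']+tcp_to_grasp*M[:,2]; print('grasp',g.round(4),M[:,2].round(4))
    for nm in('top','scene'):
        im,d,P=cloud(nm); hs=cv2.cvtColor(im,cv2.COLOR_BGR2HSV)
        m=(hs[...,0]>8)&(hs[...,0]<28)&(hs[...,1]>90)&(np.linalg.norm(P-g,axis=-1)<.08)&(np.abs(P[...,2]-g[2]+.022)<.007)
        print('lid',nm,fitc(P[m],.052))
        ys,xs=np.where(m); u,v=int(xs.mean()),int(ys.mean())
        if tag: cv2.imwrite(f'pics/{tag}_{nm}.png',cv2.resize(im[v-50:v+50,u-60:u+60],None,fx=5,fy=5,interpolation=cv2.INTER_CUBIC))
E
python3 -c "
from h import *
lidcirc('c2')"
```

```text
grasp [ 0.4315 -0.0499  0.1636] [ 0.0044  0.0015 -1.    ]
lid top (array([434.1, -51.5,  49. ]), 11)
lid scene (array([437.6, -49.5,  50.5]), 20)
```

View pics/c2_scene.png

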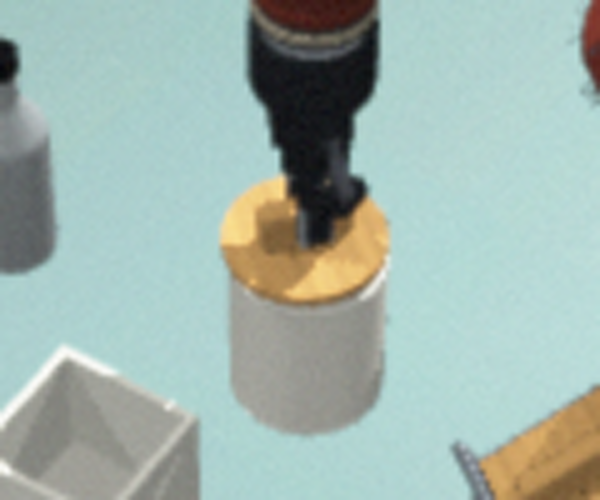

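>>> arm_command --plan '[[[0.2, -0.3, 0, 0, 0, 0], [0.2, -0.3, 0, 0, 0, 0], [0.2, -0.3, 0.2, 0, 0, 0], [0.2, -0.3, 0.4, 0, 0, 0], [0.2, -0.3, 0.6, 0, 0, 0], [0.2, -0.3, 0.8, 0, 0, 0], [0.2, -0.3, 1.0, 0, 0, 0], [0.2, -0.3, 1.0, 0, 0, 0]]]'

```text
t: 5.57
tool_pos: [0.4271, -0.0517, 0.3075]
tool_rot: [0.889, 3.01, 0.004]
contact_force: [0.5, -0.8, -0.8]
opening: 0.0149
grip_force: 61.6
```

>>> arm_command --plan '[[[0, 0, 0.1, 0, 0, 0], [0, 0, 0.2, 0, 0, 0], [0, 0, 0.3, 0, 0, 0], [0, 0, 0.4, 0, 0, 0], [0, 0, 0.4, 0, 0, 0]]]'

```text
t: 5.98
tool_pos: [0.4275, -0.0518, 0.3052]
tool_rot: [0.889, 3.008, 0.004]
contact_force: [-2.3, 1.3, 4.5]
opening: 0.0148
grip_force: 62.4
```

>>> arm_command --plan '[[[0, 0, -0.1, 0, 0, 0], [0, 0, -0.1, 0, 0, 0], [0, 0, -0.1, 0, 0, 0], [0, 0, -0.1, 0, 0, 0], [0, 0, -2, 0, 0, 0], [0, 0, -5, 0, 0, 0], [0, 0, -9, 0, 0, 0], [0, 0, -13, 0, 0, 0]]]' --gripper -1

```text
t: 6.65
tool_pos: [0.4262, -0.0519, 0.4343]
tool_rot: [0.89, 3.011, 0.004]
contact_force: [0.9, -0.0, 0.5]
opening: 0.0853
grip_force: 0.0
```

```bash
python3 -c "
from h import *
o=move(*rack('square',.10));move(*rack('square',0,.009),o=o)
im,d,P=cloud('scene'); hs=cv2.cvtColor(im,cv2.COLOR_BGR2HSV)
m=(hs[...,0]>8)&(hs[...,0]<28)&(hs[...,1]>90)&(np.linalg.norm(P-[.431,-.052,.13],axis=-1)<.07)
q=P[m];q=q[q[:,2]<.142]; z=np.median(q[:,2]);q=q[abs(q[:,2]-z)<.006];c=q.mean(0);print(z,np.linalg.svd(q-c,full_matrices=False)[2][2],fitc(q,.052))
"
```

```text
shift cm [-3.39 19.18 11.91] rot [0.002 0.522 0.003] rows>= 5.5
shift cm [ 0.   0.  10.1] rot [0. 0. 0.] rows>= 2.4
0.12722790614127688 [-0.0010299  -0.00103463 -0.99999893] (array([433.9, -51.3,  50.8]), 23)
```

>>> arm_command --plan '[[[-0.5, 3, 1.8, 0, 0.08, 0], [-1.1, 6, 3.7, 0, 0.16, 0], [-1.6, 9, 5.6, 0, 0.25, 0], [-2.1, 12, 7.4, 0, 0.33, 0], [-2.7, 15, 9.3, 0, 0.41, 0], [-3.2, 18, 11.1, 0, 0.49, 0], [-3.4, 19.2, 11.9, 0, 0.522, 0], [-3.4, 19.2, 11.9, 0, 0.522, 0], [-3.4, 19.2, 11.9, 0, 0.522, 0]]]'

```text
t: 7.45
tool_pos: [0.5601, 0.091, 0.3148]
tool_rot: [-0.745, -2.529, -0.201]
contact_force: [-0.3, -0.0, -0.3]
opening: 0.0858
grip_force: 0.0
```

```bash
python3 -c "
from h import *
move(*rack('square',0,.008))"
```

```text
shift cm [ 0.14 -0.06  9.94] rot [0.    0.002 0.004] rows>= 2.4
```

>>> arm_command --plan '[[[0, 0, 3, 0, 0, 0], [0, 0, 6, 0, 0, 0], [0, 0, 8, 0, 0, 0], [0, 0, 9, 0, 0, 0], [0.1, 0, 9.6, 0, 0, 0], [0.1, 0, 9.9, 0, 0, 0], [0.1, 0, 9.9, 0, 0, 0], [0.1, 0, 9.9, 0, 0, 0]]]'

```text
t: 8.12
tool_pos: [0.5192, 0.118, 0.2321]
tool_rot: [-0.747, -2.533, -0.204]
contact_force: [0.7, 0.2, 0.1]
opening: 0.085
grip_force: 0.0
```

```bash
python3 -c "
from h import *
move(*rack('square',0,.008))"
```

```text
shift cm [-0.01 -0.09  0.33] rot [0.004 0.005 0.004] rows>= 0.1
```

>>> arm_command --plan '[[[0, 0, 0, 0, 0, 0], [0, 0, 0, 0, 0, 0], [0, 0, 0, 0, 0, 0], [0, 0, 0, 0, 0, 0], [0, 0, 0, 0, 0, 0], [0, 0, 0, 0, 0, 0], [0, 0, 0, 0, 0, 0], [0, 0, 0, 0, 0, 0], [0, 0, 0, 0, 0, 0], [0, 0, 0, 0, 0, 0]]]' --gripper 1

```text
t: 8.95
tool_pos: [0.5186, 0.1183, 0.2308]
tool_rot: [-0.746, -2.531, -0.203]
contact_force: [1.4, -0.8, 1.8]
opening: 0.0146
grip_force: 62.7
```

```bash
python3 -c "
from h import *
move(*rack('square',0,.008))"
```

```text
shift cm [-0.   -0.07  0.18] rot [0.002 0.003 0.004] rows>= 0.0
```

>>> arm_command --plan '[[[0, 0, -1.5, 0, 0, 0], [0, 0, -4, 0, 0, 0], [0, 0, -7, 0, 0, 0], [0, 0, -10, 0, 0, 0], [0, 0, -12, 0, 0, 0], [0, 0, -12, 0, 0, 0], [0, 0, -12, 0, 0, 0]]]'

```text
t: 9.53
tool_pos: [0.5682, 0.0855, 0.3349]
tool_rot: [-0.747, -2.531, -0.204]
contact_force: [0.1, -0.5, -2.1]
opening: 0.0147
grip_force: 62.3
```

```bash
python3 -c "
from h import *
print(get_obs()['q'].round(2))
c=CAN['square']
for y in (4.7-90,4.7): move(c+[0,0,.03+.075],place(y))"
```

```text
[-0.03  0.09  1.71  0.27  1.78 -1.03]
shift cm [-10.44 -12.09  -7.71] rot [-0.232 -0.483  0.894] rows>= 8.3
shift cm [-10.44 -12.09  -7.71] rot [ 0.174 -0.497 -0.641] rows>= 6.6
```

>>> arm_command --plan '[[[-1.3, -1.5, -1, 0.02, -0.06, -0.08], [-2.6, -3, -1.9, 0.04, -0.12, -0.16], [-3.9, -4.5, -2.9, 0.065, -0.19, -0.24], [-5.2, -6, -3.9, 0.087, -0.25, -0.32], [-6.5, -7.6, -4.8, 0.11, -0.31, -0.4], [-7.8, -9.1, -5.8, 0.13, -0.37, -0.48], [-9.1, -10.6, -6.7, 0.15, -0.435, -0.56], [-10.44, -12.09, -7.7, 0.174, -0.497, -0.641], [-10.44, -12.09, -7.7, 0.174, -0.497, -0.641], [-10.44, -12.09, -7.7, 0.174, -0.497, -0.641], [-10.44, -12.09, -7.7, 0.174, -0.497, -0.641]]]'

```text
t: 10.45
tool_pos: [0.6096, -0.0851, 0.3469]
tool_rot: [0.129, -3.133, -0.004]
contact_force: [-0.3, 0.5, -1.0]
opening: 0.0148
grip_force: 62.2
```

```bash
cat >> h.py <<'E'
def edges(N,box,zc,tol,sel=None):
    pass
def lidrect(tag=None):
    o=get_obs();M=R.from_rotvec(o['tool_rot']).as_matrix(); g=o['tool_pos']+tcp_to_grasp*M[:,2]; print('grasp',g.round(4),M[:,2].round(4),'yaw',np.degrees(np.arctan2(-M[1,0],-M[0,0])).round(2))
    for nm in('top','scene'):
        im,d,P=cloud(nm); hs=cv2.cvtColor(im,cv2.COLOR_BGR2HSV)
        m=(hs[...,0]>8)&(hs[...,0]<28)&(hs[...,1]>90)&(np.linalg.norm(P-g,axis=-1)<.09)&(np.abs(P[...,2]-g[2]+.022)<.007)
        r=cv2.minAreaRect((P[m][:,:2]*1000).astype(np.float32)); print('lid',nm,m.sum(),np.median(P[m][:,2]).round(4),np.round(r[0],1),np.round(r[1],1),round(r[2],1))
        ys,xs=np.where(m); u,v=int(xs.mean()),int(ys.mean())
        if tag: cv2.imwrite(f'pics/{tag}_{nm}.png',cv2.resize(im[max(v-50,0):v+50,u-60:u+60],None,fx=5,fy=5,interpolation=cv2.INTER_CUBIC))
E
python3 -c "
from h import *
lidrect('s1'); move(CAN['square']+[0,0,.03+.02],place(4.7))"
```

```text
grasp [ 0.6087 -0.0848  0.1922] [-0.006   0.0021 -1.    ] yaw 4.7
lid top 223 0.1696 [601.8 -87.3] [126.3  54.7] 63.9
lid scene 591 0.1675 [611.4 -83.2] [107.3 104.9] 6.5
shift cm [-0.07 -0.13  5.31] rot [ 0.002 -0.004  0.001] rows>= 1.3
```

>>> arm_command --plan '[[[0, 0, 2, 0, 0, 0], [0, 0, 4, 0, 0, 0], [0, 0, 5, 0, 0, 0], [0, 0, 5.5, 0, 0, 0], [0, 0, 5.7, 0, 0, 0], [0, 0, 5.7, 0, 0, 0], [0, 0, 5.7, 0, 0, 0], [0, 0, 5.7, 0, 0, 0]]]'

```text
t: 11.22
tool_pos: [0.6109, -0.086, 0.2938]
tool_rot: [-0.129, 3.138, -0.001]
contact_force: [0.5, 0.0, -0.5]
opening: 0.0148
grip_force: 62.3
```

```bash
python3 -c "
from h import *
lidrect('s2'); move(CAN['square']+[0,0,.03+.02],place(4.7))"
```

```text
grasp [ 0.611  -0.086   0.1391] [ 8.e-04 -3.e-04 -1.e+00] yaw 4.72
lid top 158 0.1162 [614.9 -82.3] [95.8 48.6] 72.9
lid scene 542 0.1141 [614.  -83.9] [105.3 105.5] 5.3
shift cm [ 0.02  0.   -0.11] rot [-0.  0.  0.] rows>= 0.0
```

View pics/s2_scene.png

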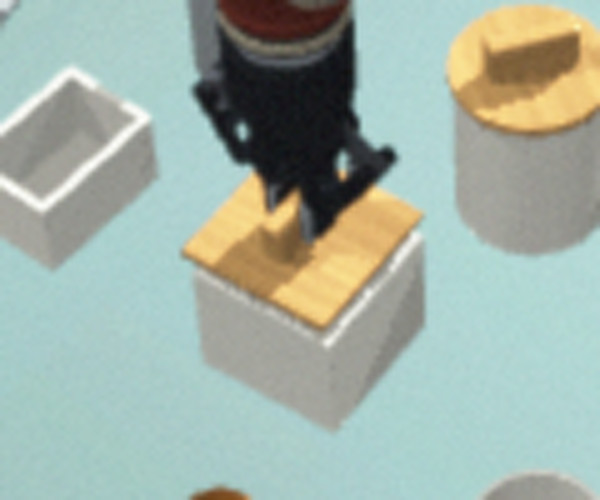

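>>> arm_command --plan '[[[0.24, 0.1, 0, 0, 0, 0], [0.24, 0.1, 0.2, 0, 0, 0], [0.24, 0.1, 0.4, 0, 0, 0], [0.24, 0.1, 0.6, 0, 0, 0], [0.24, 0.1, 0.8, 0, 0, 0], [0.24, 0.1, 1.0, 0, 0, 0], [0.24, 0.1, 1.2, 0, 0, 0], [0.24, 0.1, 1.3, 0, 0, 0], [0.24, 0.1, 1.3, 0, 0, 0]]]'

```text
t: 12.07
tool_pos: [0.6078, -0.0851, 0.2789]
tool_rot: [0.129, -3.137, -0.001]
contact_force: [-0.1, 0.7, -1.2]
opening: 0.0148
grip_force: 62.3
```

>>> arm_command --plan '[[[0, 0, 0.1, 0, 0, 0], [0, 0, 0.2, 0, 0, 0], [0, 0, 0.3, 0, 0, 0], [0, 0, 0.4, 0, 0, 0], [0, 0, 0.4, 0, 0, 0]]]'

```text
t: 12.48
tool_pos: [0.6082, -0.0852, 0.2771]
tool_rot: [0.13, -3.138, -0.0]
contact_force: [-4.2, 0.9, 5.9]
opening: 0.015
grip_force: 63.4
```

>>> arm_command --plan '[[[0, 0, -0.1, 0, 0, 0], [0, 0, -0.1, 0, 0, 0], [0, 0, -0.1, 0, 0, 0], [0, 0, -0.1, 0, 0, 0], [0, 0, -2, 0, 0, 0], [0, 0, -5, 0, 0, 0], [0, 0, -9, 0, 0, 0], [0, 0, -13, 0, 0, 0], [0, 0, -14, 0, 0, 0]]]' --gripper -1

```text
t: 13.23
tool_pos: [0.6091, -0.0854, 0.4238]
tool_rot: [-0.129, 3.129, -0.005]
contact_force: [0.9, -0.0, 0.2]
opening: 0.0855
grip_force: 0.0
```

```bash
cat >> h.py <<'E'
def seat(k,r=.085):
    c=CAN[k]; im,d,P=cloud('scene'); hs=cv2.cvtColor(im,cv2.COLOR_BGR2HSV)
    m=(hs[...,0]>8)&(hs[...,0]<28)&(hs[...,1]>90)&(np.hypot(P[...,0]-c[0],P[...,1]-c[1])<r)&(abs(P[...,2]-c[2]-.006)<.008)
    q=P[m]; cc=q.mean(0); rr=cv2.minAreaRect((q[:,:2]*1000).astype(np.float32))
    print(k,'z-rim',np.median(q[:,2])-c[2],np.linalg.svd(q-cc,full_matrices=False)[2][2].round(3),np.round(rr[0],1),np.round(rr[1],1),round(rr[2],1))
E
python3 -c "
from h import *
seat('square');seat('round')
o=move(*rack('oblong',.10));move(*rack('oblong',0,.009),o=o)"
```

```text
square z-rim 0.006844535342614838 [-0.007  0.001  1.   ] [608.6 -83.6] [108.6 106.3] 4.0
round z-rim 0.0067780004458258825 [ 0.006 -0.004 -1.   ] [434.2 -51.4] [105.7 102.7] 72.5
shift cm [-3.43 26.99 10.38] rot [-0.172  0.509  0.644] rows>= 7.0
shift cm [ 0.   0.  10.1] rot [0. 0. 0.] rows>= 2.4
```

>>> arm_command --plan '[[[-0.4, 3.4, 1.3, -0.02, 0.06, 0.08], [-0.9, 6.7, 2.6, -0.04, 0.13, 0.16], [-1.3, 10, 3.9, -0.065, 0.19, 0.24], [-1.7, 13.5, 5.2, -0.086, 0.25, 0.32], [-2.1, 16.9, 6.5, -0.108, 0.32, 0.4], [-2.6, 20.2, 7.8, -0.13, 0.38, 0.48], [-3, 23.6, 9.1, -0.15, 0.445, 0.56], [-3.43, 27, 10.4, -0.172, 0.509, 0.644], [-3.43, 27, 10.4, -0.172, 0.509, 0.644], [-3.43, 27, 10.4, -0.172, 0.509, 0.644], [-3.43, 27, 10.4, -0.172, 0.509, 0.644]]]'

```text
t: 14.25
tool_pos: [0.6195, 0.1866, 0.3096]
tool_rot: [-0.747, -2.516, -0.197]
contact_force: [0.4, 0.5, 1.0]
opening: 0.0854
grip_force: 0.0
```

```bash
python3 -c "
from h import *
move(*rack('oblong',0,.008))"
```

```text
shift cm [0.08 0.13 9.36] rot [-0.005 -0.009 -0.001] rows>= 2.2
```

>>> arm_command --plan '[[[0, 0, 3, 0, 0, 0], [0, 0, 6, 0, 0, 0], [0, 0, 8, 0, 0, 0], [0, 0, 9, 0, 0, 0], [0, 0, 9.4, 0, 0, 0], [0, 0, 9.8, 0, 0, 0], [0, 0, 9.8, 0, 0, 0], [0, 0, 9.8, 0, 0, 0]]]'

```text
t: 14.92
tool_pos: [0.5793, 0.2132, 0.2283]
tool_rot: [-0.749, -2.52, -0.201]
contact_force: [0.7, -0.5, 0.8]
opening: 0.0854
grip_force: 0.0
```

```bash
python3 -c "
from h import *
move(*rack('oblong',0,.008))"
```

```text
shift cm [ 0.03  0.05 -0.09] rot [-0.001 -0.006 -0.001] rows>= 0.0
```

>>> arm_command --plan '[[[0, 0, 0, 0, 0, 0], [0, 0, 0, 0, 0, 0], [0, 0, 0, 0, 0, 0], [0, 0, 0, 0, 0, 0], [0, 0, 0, 0, 0, 0], [0, 0, 0, 0, 0, 0], [0, 0, 0, 0, 0, 0], [0, 0, 0, 0, 0, 0], [0, 0, 0, 0, 0, 0], [0, 0, 0, 0, 0, 0]]]' --gripper 1

```text
t: 15.75
tool_pos: [0.5785, 0.2135, 0.227]
tool_rot: [-0.748, -2.519, -0.199]
contact_force: [2.3, 0.2, 0.6]
opening: 0.015
grip_force: 60.0
```

```bash
python3 -c "
from h import *
move(*rack('oblong',0,.008))"
```

```text
shift cm [ 0.03  0.06 -0.24] rot [-0.002 -0.007 -0.001] rows>= 0.1
```

>>> arm_command --plan '[[[0, 0, -1.5, 0, 0, 0], [0, 0, -4, 0, 0, 0], [0, 0, -7, 0, 0, 0], [0, 0, -10, 0, 0, 0], [0, 0, -12, 0, 0, 0], [0, 0, -12, 0, 0, 0], [0, 0, -12, 0, 0, 0]]]'

```text
t: 16.33
tool_pos: [0.6298, 0.1804, 0.3317]
tool_rot: [-0.749, -2.52, -0.2]
contact_force: [-0.1, 0.1, -1.6]
opening: 0.0153
grip_force: 59.8
```

```bash
python3 -c "
from h import *
print(get_obs()['q'].round(2),get_obs()['grip_force'])
c=CAN['oblong']
o=move([.66,.0,.27],place(-16)); o=move(c+[0,0,.03+.09],place(.3),o=o);"
```

```text
[ 0.11  0.27  1.52  0.33  1.76 -0.88] 59.76131737232208
shift cm [ -6.03 -13.48 -14.25] rot [ 0.077 -0.523 -0.291] rows>= 4.9
shift cm [ -4.11 -28.83   9.  ] rot [-0.     0.    -0.284] rows>= 7.3
```

>>> arm_command --plan '[[[-1, -2.2, -2.4, 0.013, -0.087, -0.05], [-2, -4.5, -4.7, 0.026, -0.174, -0.097], [-3, -6.7, -7.1, 0.039, -0.26, -0.145], [-4, -9, -9.5, 0.05, -0.35, -0.19], [-5, -11.2, -11.9, 0.064, -0.436, -0.24], [-6, -13.5, -14.2, 0.077, -0.523, -0.29], [-6, -13.5, -14.2, 0.077, -0.523, -0.29]]]'

```text
t: 16.92
tool_pos: [0.6592, -0.0032, 0.4249]
tool_rot: [0.442, 3.108, -0.006]
contact_force: [-0.6, 0.8, -1.0]
opening: 0.0149
grip_force: 59.8
```

```bash
python3 -c "
from h import *
move(CAN['oblong']+[0,0,.03+.07],place(.3))"
```

```text
shift cm [ -4.14 -28.46  11.12] rot [-0.004  0.003 -0.288] rows>= 7.4
```

>>> arm_command --plan '[[[-0.6, -4, 0, 0, 0, -0.04], [-1.2, -8, 0, 0, 0, -0.08], [-1.7, -12, 0, 0, 0, -0.12], [-2.3, -16, 0, 0, 0, -0.16], [-2.9, -20, 0.5, 0, 0, -0.2], [-3.5, -24, 2, 0, 0, -0.24], [-4.1, -28, 4, 0, 0, -0.288], [-4.14, -28.46, 7, -0.004, 0.003, -0.288], [-4.14, -28.46, 10, -0.004, 0.003, -0.288], [-4.14, -28.46, 11.1, -0.004, 0.003, -0.288], [-4.14, -28.46, 11.1, -0.004, 0.003, -0.288], [-4.14, -28.46, 11.1, -0.004, 0.003, -0.288]]]'

```text
t: 17.92
tool_pos: [0.62, -0.2833, 0.3107]
tool_rot: [0.014, -3.134, -0.01]
contact_force: [-0.5, -0.3, -0.6]
opening: 0.0152
grip_force: 59.7
```

```bash
python3 -c "
from h import *
lidrect('o1'); move(CAN['oblong']+[0,0,.036+.008],place(.3))"
```

```text
grasp [ 0.6187 -0.2823  0.156 ] [-0.008   0.0065 -0.9999] yaw 0.52
lid top 34 0.135 [ 631.4 -289. ] [86.2 20.9] 42.0
lid scene 340 0.1361 [ 622.4 -282.4] [ 77.4 107.7] 88.8
shift cm [ 0.08 -0.49  5.57] rot [ 0.003 -0.002  0.004] rows>= 1.3
```

>>> arm_command --plan '[[[0, 0, 2, 0, 0, 0], [0, 0, 4, 0, 0, 0], [0, 0, 4.8, 0, 0, 0], [0, 0, 5, 0, 0, 0], [0, 0, 5.2, 0, 0, 0], [0, 0, 5.2, 0, 0, 0], [0, 0, 5.2, 0, 0, 0], [0, 0, 5.2, 0, 0, 0]]]'

```text
t: 18.68
tool_pos: [0.6203, -0.2845, 0.2618]
tool_rot: [0.013, -3.139, -0.005]
contact_force: [-0.6, -0.5, -0.8]
opening: 0.015
grip_force: 59.7
```

```bash
python3 -c "
from h import *
lidrect('o2'); move(CAN['oblong']+[0,0,.036+.008],place(.3))"
```

```text
grasp [ 0.6198 -0.284   0.1071] [-0.0031  0.0032 -1.    ] yaw 0.46
lid top 20 0.0869 [ 632.3 -288.8] [85.  21.4] 39.7
lid scene 341 0.0849 [ 622.4 -282.6] [107.1  77. ] 1.2
shift cm [ 0.01 -0.41  0.25] rot [ 0.004 -0.004  0.003] rows>= 0.1
```

View pics/o2_scene.png

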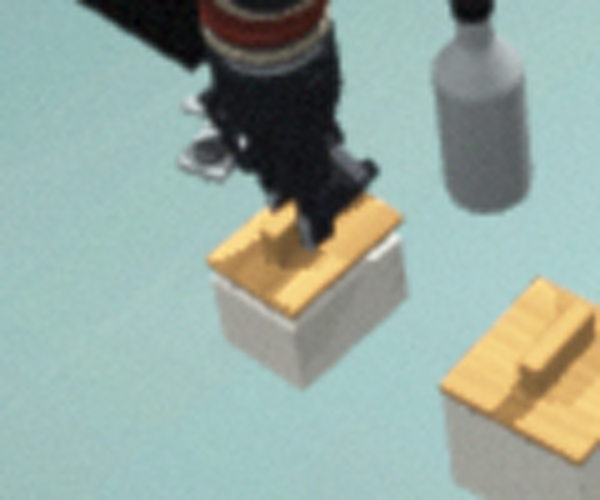

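Run:
```python
from h import *
S=np.load('scene0.npz'); c=calibration('scene'); Ti=np.linalg.inv(np.array(c['pose']))
def proj(p):
    q=Ti[:3,:3]@p+Ti[:3,3]; return np.array([c['cx']+c['fx']*q[0]/-q[2], c['cy']+c['fy']*q[1]/q[2]])
def ext(im,d,P,m):
    n,l,st,_=cv2.connectedComponentsWithStats(m.astype(np.uint8)); k=1+np.argmax(st[1:,4]); x,y,w,h,a=st[k]; return x,y,x+w-1,y+h-1,a
def corners(ctr,hx,hy,z,yaw=.005):
    return np.array([proj(np.array([ctr[0]+sx*hx-sy*hy*yaw,ctr[1]+sy*hy+sx*hx*yaw,z])) for sx in(-1,1) for sy in(-1,1)])
# canister: above-table points
P=S['P']; b=np.zeros(P.shape[:2],bool); b[195:255,205:270]=1
hs=cv2.cvtColor(S['im'],cv2.COLOR_BGR2HSV); m=b&(hs[...,1]<40)
print('can',ext(S['im'],0,P,m)); C=corners((.620,-.2885),.05,.035,.06); print('pred',C.min(0),C.max(0))
im,d,P=cloud('scene'); o=get_obs();M=R.from_rotvec(o['tool_rot']).as_matrix(); g=o['tool_pos']+tcp_to_grasp*M[:,2]
hs=cv2.cvtColor(im,cv2.COLOR_BGR2HSV); m=(hs[...,0]>8)&(hs[...,0]<28)&(hs[...,1]>90)&(np.linalg.norm(P-g,axis=-1)<.1)
print('lid',ext(im,0,P,m),g); C=corners(g[:2],.052,.037,g[2]-.02); print('pred lid at grasp',C.min(0),C.max(0))
C2=corners(g[:2],.052,.037,g[2]-.028);print(C2.max(0))
e=1e-3;print('du,dv per mm x,y',(proj(g+[e,0,0])-proj(g)).round(2),(proj(g+[0,e,0])-proj(g)).round(2))
```

```text
can (np.int32(219), np.int32(205), np.int32(258), np.int32(247), np.int32(1064))
pred [218.49708589 205.91403237] [256.34985543 235.05049425]
lid (np.int32(219), np.int32(208), np.int32(256), np.int32(232), np.int32(459)) [ 0.61938744 -0.28378389  0.1062713 ]
pred lid at grasp [217.64978366 200.33145647] [257.75430328 230.9583341 ]
[257.97141812 232.61624103]
du,dv per mm x,y [-0.22  0.19] [0.23 0.15]
```

>>> arm_command --plan '[[[0.24, -0.32, 0, 0, 0, 0], [0.24, -0.32, 0.2, 0, 0, 0], [0.24, -0.32, 0.4, 0, 0, 0], [0.24, -0.32, 0.6, 0, 0, 0], [0.24, -0.32, 0.8, 0, 0, 0], [0.24, -0.32, 1.0, 0, 0, 0], [0.24, -0.32, 1.15, 0, 0, 0], [0.24, -0.32, 1.3, 0, 0, 0], [0.24, -0.32, 1.4, 0, 0, 0], [0.24, -0.32, 1.4, 0, 0, 0]]]'

```text
t: 19.67
tool_pos: [0.6173, -0.2873, 0.2458]
tool_rot: [0.012, -3.136, -0.007]
contact_force: [-0.7, 0.7, -0.6]
opening: 0.0152
grip_force: 59.7
```

>>> arm_command --plan '[[[0, 0, 0.1, 0, 0, 0], [0, 0, 0.2, 0, 0, 0], [0, 0, 0.3, 0, 0, 0], [0, 0, 0.4, 0, 0, 0], [0, 0, 0.5, 0, 0, 0], [0, 0, 0.5, 0, 0, 0]]]'

```text
t: 20.17
tool_pos: [0.6176, -0.2875, 0.243]
tool_rot: [0.013, -3.136, -0.006]
contact_force: [-3.5, 1.4, 7.1]
opening: 0.015
grip_force: 60.7
```

>>> arm_command --plan '[[[0, 0, -0.15, 0, 0, 0], [0, 0, -0.15, 0, 0, 0], [0, 0, -0.15, 0, 0, 0], [0, 0, -0.15, 0, 0, 0], [0, 0, -2, 0, 0, 0], [0, 0, -5, 0, 0, 0], [0, 0, -9, 0, 0, 0], [0, 0, -13, 0, 0, 0], [0, 0, -17, 0, 0, 0], [0, 0, -19, 0, 0, 0], [0, 0, -19, 0, 0, 0]]]' --gripper -1

```text
t: 21.08
tool_pos: [0.6191, -0.2886, 0.4398]
tool_rot: [-0.013, 3.136, -0.004]
contact_force: [0.1, -0.9, 0.4]
opening: 0.0856
grip_force: 0.0
```

```bash
python3 -c "
from h import *
for k in CAN: seat(k)
im,_=get_image('scene'); cv2.imwrite('pics/end.png',cv2.resize(im[150:290,190:370],None,fx=4,fy=4,interpolation=cv2.INTER_CUBIC))
print(get_obs()['contact_force'])"
```

```text
square z-rim 0.006584948399053742 [-0.003  0.002 -1.   ] [609.1 -84.2] [106.8 105.7] 4.9
oblong z-rim 0.0066888972040422545 [-0.004 -0.008  1.   ] [ 620.8 -285.3] [106.4  78.5] 0.8
round z-rim 0.006808826158161918 [ 0.005 -0.003 -1.   ] [434.9 -53.3] [103.4 102.7] 85.5
[ 0.27347317 -0.28704923 -0.61972923]
```

View pics/end.png

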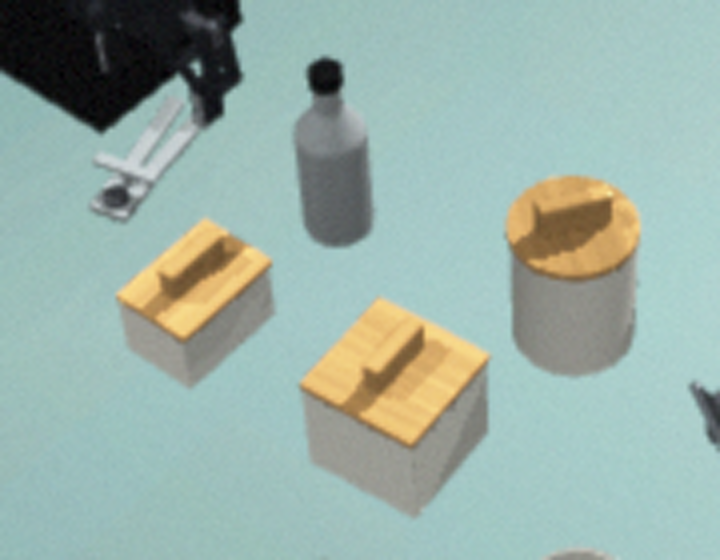

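All three lids sit flat and fully down on their canisters, at crop positions (195,280), (395,370) and (573,228). The flask and can opener are undisturbed and the gripper is clear.

```bash
python3 -c "
from station import *
print(finish_job())"
```

```text
the job is handed in; nothing more can be done
None
```

The job is handed in: the last look showed all three lids flat and fully down on their matching canisters, the flask and can opener undisturbed; the mug was outside that view, but the arm only passed well above it.

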